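Set the telescoping length stop one hole longer

TASK

The length stop bolted to the forge bench is set one hole too short. Gently press its red release pad so that the brass nose drops out of its hole, draw the dark stop plate outwards without ever forcing it, and let the nose pop up fully home in the very next hole, the first one in the yellow index plate. Leave the stop locked there with nothing touching it, and leave the other things on the bench where they are.

Things in the scene. Friction and masses are not known exactly. Their poses are not given: they have to be found in the camera images.
- gauge: Length stop bolted to the bench: blue square sleeve 56 mm wide, top 66 mm above the bench; a 44 mm steel tube slides out of its open end. Origin on the bench under the red pad's centre at the start. Axes: z up, the tube draws out along -y. Sleeve from y = 45 (open end) to 315 mm. 17 mm holes in its top at y = 180 (the nose starts here), 220, 260; the next outwards is in the yellow index plate.
- pad_top (a point): Centre of the top of the red pad, 34 mm (x) by 44 mm (y), on the tube outside the sleeve; 78 mm above the bench when up. Pad and nose are one sprung piece going straight down 13 mm (4 N to start, 7 N at the end, then a hard stop); the nose clears the sleeve from 10.5 mm. Off a hole the sleeve keeps the pad 10.5 mm down; at a hole it springs up if there is free room above it.
- nose_tip (a point): Tip of the round-topped brass nose, 14 mm diameter, 180 mm from the pad centre along the gauge's +y; it stands 6.5 mm above the blue sleeve at the start, 4.5 mm above the yellow index plate when home in its hole.
- stop_plate: Upright dark stop plate on the tube's end, 70 mm wide, 10 mm thick, top edge 118 mm above the bench. Origin on the middle line of its inner face (pad's side), 40 mm outwards of the pad centre, 98 mm above the bench; axes as the gauge. Sliding the tube takes 3 to 6 N with the nose down; in a hole it is locked (1.5 mm of play), and the plate is not to be loaded with over 15 N.
- stop_tube (a joint): How far the stop is drawn out, m: 0 in the starting hole. The next hole is the inner one of two 17 mm holes, 40 mm apart, in the yellow index plate (44 x 96 mm, top 68 mm above the bench) clamped on the sleeve; the plate is set by hand, so that hole lies somewhere from 0.047 to 0.073, to be felt or seen.
- release (a joint): How far the release pad and nose are down, m: 0 up (home in a hole), about 0.0105 with the nose under the sleeve wall, 0.013 fully pressed.
- blank: Dark steel blade blank, 200 x 30 x 6 mm, lying beside the sleeve on the gauge's +x side; bystander. Origin under its middle.
- smith_hammer: Hammer with wooden handle, 260 mm, lying on the bench; bystander. Origin under its middle.
- spanner: Steel spanner, 200 mm, lying on the bench; bystander. Origin under its middle.
- can_a: Yellow spray can, 60 mm diameter, 192 mm tall, standing; bystander. Origin under its centre.
- can_b: Dark spray can, same size, standing; bystander.
- can_c: Blue spray can, same size, standing; bystander.
- quench_pot: Dark steel pot, 170 mm diameter, 120 mm tall, standing; bystander. Origin under its centre.

How it is judged:
On the way, in this order (a step that is already met when the one before it is completed fails the run):
1. the pad is pressed well down while the stop is still at its first hole (value of joint release above 0.006 m and value of joint stop_tube below 0.01 m), for 0.05 s.
2. the stop is drawn off its first hole with the nose riding under the sleeve wall (value of joint release above 0.006 m and value of joint stop_tube above 0.018 m), for 0.05 s.
At the end, for the whole second after the job is handed in: The stop is at rest with the brass nose popped up fully (pad no more than 2 mm down) in the very next hole outwards, the inner hole of the yellow index plate (drawn out 44 to 76 mm, depending on where the plate sits) (value of joint stop_tube between 0.044 and 0.076 m and value of joint release below 0.002 m and velocity of joint stop_tube between -0.005 and 0.005 m/s); the robot touches nothing.
It fails at once if the stop plate is forced: pushed or struck with more than 15 N (contact force between any of the fingers, the arm and stop_plate above 15 N).
It fails at once if the length stop is handled roughly: pressed, pushed or struck with more than 30 N (contact force between any of the fingers, the arm and gauge above 30 N).
It fails at once if another thing on the bench is shoved more than 30 mm or knocked over (distance of any of blank, smith_hammer, spanner, can_a, can_b, can_c, quench_pot from where it was at the start of the episode above 0.03 m or angle between any of blank, smith_hammer, spanner, can_a, can_b, can_c, quench_pot's own z axis and vertical above 0.4 rad).
It also fails if it takes over 40 s, if anything falls off the work surface, if the arm or the gripper's body presses on something with over 40 N, if the wrist force passes 120 N, or if a joint passes its speed limit or range.

ROBOT

A 7-joint arm with a two-finger parallel gripper is mounted at the origin on the work surface. World frame = base frame: x ahead of the robot, y to its left, z up, the work surface at z = 0. Lengths are in m, angles in rad, forces in N, time in s.
With the tool pointing down it reaches from about 0.425 to 1.025 m from the base axis. Payload 3.6 kg.
Tool frame: the origin (TCP) lies on the centre line of the jaws, within the pads' length; the fingertips stand 19 mm ahead of it and the grasp point (between the pads) is the TCP; z points along the fingers, y is the line along which they close (so a half turn about z gives the same grasp; the last joint's range is limited). The gripper opens to 85 mm and grips with 20 to 120 N. Pads are 22 mm wide; open, the fingers measure 114 mm over their backs; the gripper's body (76 mm by 85 mm) begins 54 mm behind the grasp point. The pads swing forward as they close: fully open they stand 13 mm farther back than shut.
Start: joints at [-1.248, 0.591, 0.048, 1.609, -0.033, 0.943, -0.034], TCP at [0.294, 0.663, 0.25] pointing down, gripper open.
Joint ranges: [-2.69, 2.69], [-0.47, 2.24], [-1.27, 1.36], [0.19, 2.51], [-1.53, 4.68], [0.08, 2.07], [-3.09, 3.09]. Speed limits (rad/s): [2.57, 2.57, 3.14, 3.14, 3.14, 3.14, 3.14].

INTERFACE

Orientations are given as a unit quaternion [w, x, y, z].
In Python, from workcell import env, grab_frame gives the robot as it stands.
- The arm moves only by the tool send_rows, never from a script. Its argument "deltas" is a list of rows, each a list of 7 numbers: the turn, a rotation vector about the tool's x, y, z in rad, then the shift along the tool's x, y, z in mm, then the opening, from 0 (shut) to 1 (fully open). In form: [[wx, wy, wz, x, y, z, gripper], ...]. A call has 1 to 8 rows; each row shifts and turns the commanded pose from where the row before left it, along the tool's axes as they then stand; what a row does not reach is not made up. A row lasts 1/12 s, in which the tool goes at most 41.7 mm and 7.16 degrees, less where a joint would pass 70% of its speed; a pose out of reach is approached as far as the arm can. A call with a gripper value outside its range is refused whole. The fingers move at their own pace and stop on an object; the grip force is fixed at half the most. Time passes only in rows, so rows that do not move let the fingers close. It gives the time, the measured TCP pose, the force, the opening and the grip force at its end, in the units of the state.
- env.observe(): the state, without advancing time (a new reading comes with each control period).
- grab_frame(name): name is "scene" or "side" or "wrist"; returns a dict with "frame" (400x640x3 uint8, red, green, blue), "depth" (400x640 float32, m along the optical axis (not along the pixel's ray), 0 where there is no reading), "intrinsics" (3x3 intrinsics, pixels), "R" (3x3) and "t" (3): a world point X has camera coordinates R X + t; the wrist camera has in their place "tool_from_camera" (4x4, takes a point from camera to tool coordinates, whose origin is the TCP and whose axes are the flange's). Camera axes: x right, y down, z forward; pixel columns grow to the right and rows downward; lengths in m; the calibration is good to about 2 mm. A picture is of the moment at which its call begins: read the wrist's pose just before it.
- env.job_done(): hands the job in; it is judged then, once.
The state is a dict: "time_s": time; "joint_pos": joint angles; "qd": joint speeds; "tau": joint torques, N m; "tcp_pos": TCP position; "eef_rot": TCP orientation; "wrist_force": force on the tool from outside, world axes, zero at the start; "moment": the same for the moment, N m; "width": finger opening in m; "grasp_force": force on a finger pad.
Only numpy, scipy, OpenCV 4.12 (cv2) and the standard library are available. Lean on these libraries where they do the work, as an engineer would, in place of code of your own. Each camera call takes 0.05 s, during which the arm holds its last target. There are 200 camera calls.

## Working session

There is one attempt and no reset: what is moved stays moved. The work goes in short steps, Python scripts to look and compute and a tool call to move; the robot and the scene stay as the last step left them, time stands still between calls to the robot, and variables do not carry over. Pictures are saved under pics/ and viewed, at most 10 in all, crops included, and the job is handed in when it is done.

Besides the shell and the picture viewer there is one more tool, called after "Emit:" as a command line: name --pt "numbers of a row" for each row, then --argument value for the rest. send_rows: Moves the arm, as the interface text tells. Its arguments: {"type":"object","properties":{"deltas":{"type":"array","items":{"type":"array","items":{"type":"number"}}}},"required":["deltas"]}

```bash
mkdir -p pics; python3 - <<'E'
from workcell import env, grab_frame
import cv2,numpy as np
s=env.observe();print({k:np.round(v,4).tolist() for k,v in s.items()})
for n in ["scene","side","wrist"]:
    f=grab_frame(n);cv2.imwrite(f"pics/{n}0.png",f["frame"][...,::-1]);np.savez(f"{n}0.npz",**f)
    print(n,{k:np.round(v,3).tolist() for k,v in f.items() if k not in("frame","depth")})
E
```

```text
{'time_s': 0.0, 'joint_pos': [-1.2475, 0.5921, 0.0483, 1.6099, -0.0333, 0.9427, -0.0337], 'qd': [0.0005, 0.0002, -0.0006, 0.0009, -0.0004, -0.0012, -0.002], 'tau': [-0.0004, -54.8698, 1.5463, -19.8129, 0.0094, 0.0087, 0.0], 'tcp_pos': [0.2932, 0.6622, 0.2491], 'eef_rot': [-0.0002, 0.2069, 0.9784, -0.0011], 'wrist_force': [-0.3182, 0.0457, -0.5318], 'moment': [-0.027, -0.0275, 0.0426], 'grasp_force': 0.0, 'width': 0.0854}
scene {'intrinsics': [[421.022, 0.0, 326.037], [0.0, 421.022, 200.542], [0.0, 0.0, 1.0]], 'R': [[-0.123, 0.992, 0.006], [0.625, 0.083, -0.776], [-0.771, -0.092, -0.631]], 't': [0.213, -0.265, 1.566]}
side {'intrinsics': [[394.611, 0.0, 322.854], [0.0, 394.611, 200.217], [0.0, 0.0, 1.0]], 'R': [[0.684, -0.73, -0.014], [-0.536, -0.489, -0.688], [0.495, 0.478, -0.726]], 't': [-0.462, 0.281, 0.882]}
wrist {'intrinsics': [[305.479, 0.0, 319.807], [0.0, 305.479, 199.681], [0.0, 0.0, 1.0]], 'tool_from_camera': [[-0.0, -0.958, -0.287, 0.073], [1.0, -0.0, -0.0, 0.0], [0.0, -0.287, 0.958, -0.123], [0.0, 0.0, 0.0, 1.0]]}
```

View pics/scene0.png

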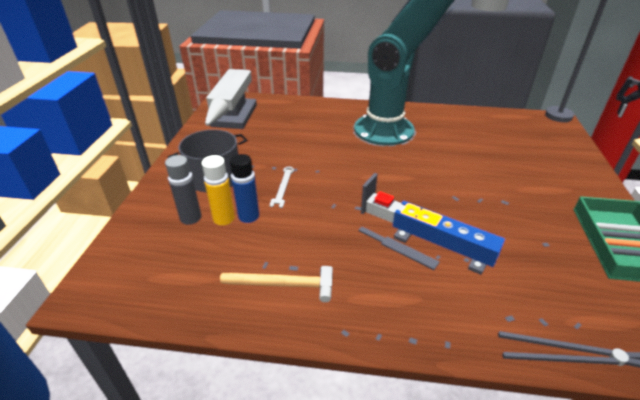

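View pics/side0.png

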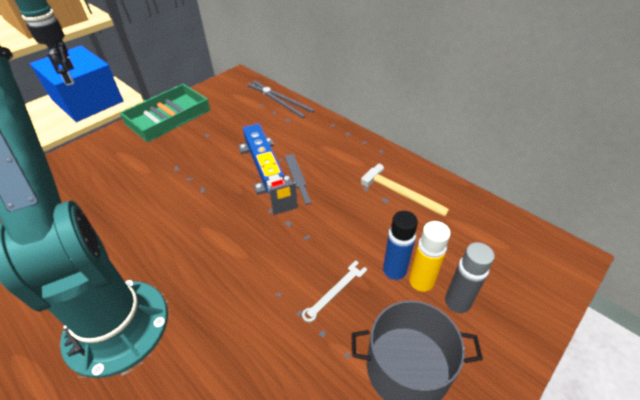

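The scene view shows the red pad near (384,199), the stop plate at (370,190), the yellow plate at (422,215), and the blue sleeve running to (500,245). In the side view the pad is at (277,183). The cans and pot are far off. Next I'll measure these from depth in both views.

```bash
cat > h.py <<'E'
import numpy as np,cv2
def pts(f,mask):
    v,u=np.nonzero(mask&(f["depth"]>0));z=f["depth"][v,u];K=f["intrinsics"]
    c=np.stack([(u-K[0,2])/K[0,0]*z,(v-K[1,2])/K[1,1]*z,z],1)
    return c,u,v
def world(f,mask):
    c,u,v=pts(f,mask);return (c-f["t"])@f["R"],u,v
E
python3 - <<'E'
import numpy as np,cv2
from h import *
out=[]
for n,box in [("scene",(350,165,520,275)),("side",(230,115,320,220))]:
    f=dict(np.load(n+"0.npz"));im=f["frame"];hsv=cv2.cvtColor(im,cv2.COLOR_RGB2HSV).astype(int)
    b=np.zeros(im.shape[:2],bool);b[box[1]:box[3],box[0]:box[2]]=1
    H,S,V=hsv[...,0],hsv[...,1],hsv[...,2]
    for nm,m in [("red",((H<4)|(H>174))&(S>200)&(V>150)),("yel",(H>20)&(H<35)&(S>150)&(V>120)),("blue",(H>100)&(H<125)&(S>130)&(V>60))]:
        w,u,v=world(f,m&b)
        if len(w)<3: print(n,nm,len(w));continue
        zt=np.percentile(w[:,2],95);t=w[w[:,2]>zt-.006]
        d=np.linalg.svd(t[:,:2]-t[:,:2].mean(0))[2][0]; p=(t[:,:2]-t[:,:2].mean(0))@d
        print(n,nm,len(w),len(t),"mean",t.mean(0).round(4),"medpx",u.mean().round(1),v.mean().round(1),"zt",zt.round(4),"ang",np.degrees(np.arctan2(d[1],d[0])).round(2),p.min().round(3),p.max().round(3))
    c=im[box[1]:box[3],box[0]:box[2],::-1]
    out.append(cv2.resize(c,None,fx=4.5 if n=="scene" else 5.5,fy=4.5 if n=="scene" else 5.5,interpolation=cv2.INTER_CUBIC))
cv2.imwrite("pics/c_scene.png",out[0])
cv2.imwrite("pics/c_side.png",out[1])
E
```

```text
scene red 162 126 mean [0.5055 0.0055 0.0781] medpx 384.0 198.4 zt 0.0806 ang 51.46 -0.025 0.022
scene yel 334 329 mean [0.5506 0.104  0.0684] medpx 422.1 214.2 zt 0.0707 ang -115.48 -0.068 0.049
scene blue 2307 903 mean [0.6073 0.2101 0.0659] medpx 453.9 237.3 zt 0.0676 ang -111.76 -0.083 0.184
side red 35 35 mean [0.5038 0.0108 0.0769] medpx 276.6 182.9 zt 0.0783 ang 156.2 -0.015 0.014
side yel 403 45 mean [ 0.4793 -0.0438  0.1051] medpx 272.1 171.6 zt 0.1058 ang 156.63 -0.018 0.016
side blue 553 467 mean [0.5929 0.2029 0.0646] medpx 256.8 145.8 zt 0.0669 ang -118.91 -0.095 0.179
```

View pics/c_scene.png

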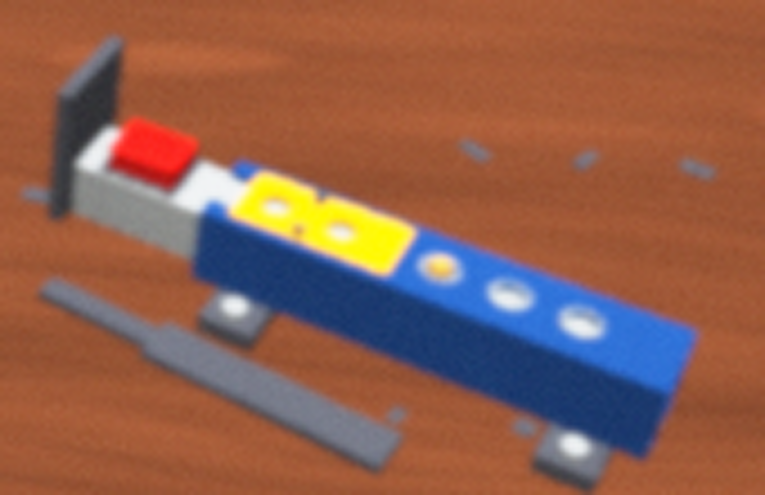

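The crop shows the yellow outer hole at (276,208), the inner hole at (341,232), the nose at (440,267), and the blue holes at (510,296) and (583,323). The crop scale is 4.5 with its origin at (350,165). I'll project these onto the known top planes and compare with the side view.

```bash
python3 - <<'E'
import numpy as np
from h import *
f=dict(np.load("scene0.npz"));K,R,t=f["intrinsics"],f["R"],f["t"];C=-R.T@t
def ray(p,z):
    d=R.T@np.linalg.inv(K)@[*p,1];return C+d*(z-C[2])/d[2]
P={}
for n,p,z in [("outer",(276,208),.068),("inner",(341,232),.068),("nose",(440,266),.069),("h220",(510,296),.066),("h260",(583,323),.066),("pad",(155,147),.078),
 ("pl_a",(66,93),.118),("pl_b",(118,41),.118)]:
    P[n]=ray((350+(p[0]+.5)/4.5-.5,165+(p[1]+.5)/4.5-.5),z);print(n,P[n].round(4))
d=P["h260"]-P["pad"];L=np.hypot(*d[:2]);a=np.arctan2(d[1],d[0]);print("L pad-h260",L,"angle",np.degrees(a))
e=np.array([np.cos(a),np.sin(a)])
for n in P:
    q=P[n][:2]-P["pad"][:2];print(n,"y",(q@e).round(4),"x",(q@[e[1],-e[0]]).round(4))
# blue edges: fit min area rect to sleeve top in world from both views
for n in("scene","side"):
    f=dict(np.load(n+"0.npz"));w,u,v=world(f,f["depth"]>0)
    q=w[:,:2]-P["pad"][:2];y=q@e;x=q@[e[1],-e[0]]
    for nm,z0,z1,y0,y1 in [("sleeve",.058,.073,.2,.3),("sleeve2",.058,.073,.06,.15),("pad",.073,.084,-.03,.03),("plate",.095,.13,-.07,-.03)]:
        m=(w[:,2]>z0)&(w[:,2]<z1)&(y>y0)&(y<y1)&(abs(x)<.06)
        print(n,nm,m.sum(),"x",np.percentile(x[m],[2,98]).round(4),"y",np.percentile(y[m],[2,98]).round(4),"z",np.percentile(w[m,2],[50,95]).round(4))
E
```

```text
outer [0.5405 0.076  0.068 ]
inner [0.5571 0.1122 0.068 ]
nose [0.5803 0.1654 0.069 ]
h220 [0.5969 0.2022 0.066 ]
h260 [0.6137 0.2389 0.066 ]
pad [0.5054 0.0046 0.078 ]
pl_a [ 0.5125 -0.0505  0.118 ]
pl_b [ 0.4563 -0.0222  0.118 ]
L pad-h260 0.2581466608688018 angle 65.20590992118717
outer y 0.0795 x 0.0019
inner y 0.1194 x 0.0017
nose y 0.1773 x 0.0006
h220 y 0.2178 x 0.0002
h260 y 0.2581 x 0.0
pad y 0.0 x 0.0
pl_a y -0.047 x 0.0295
pl_b y -0.0449 x -0.0334
scene sleeve 756 x [-0.0268  0.0294] y [0.2022 0.2981] z [0.0659 0.0683]
scene sleeve2 574 x [-0.0288  0.0276] y [0.0618 0.1478] z [0.0673 0.0704]
scene pad 146 x [-0.0168  0.0147] y [-0.0213  0.0201] z [0.078  0.0807]
scene plate 147 x [-0.0353  0.0326] y [-0.0504 -0.0402] z [0.1116 0.1192]
side sleeve 343 x [-0.0282  0.0264] y [0.2011 0.2978] z [0.0645 0.0668]
side sleeve2 394 x [-0.0299  0.0247] y [0.0617 0.1477] z [0.0662 0.0693]
side pad 63 x [-0.0195  0.0121] y [-0.0049  0.0176] z [0.0766 0.0782]
side plate 227 x [-0.038   0.0288] y [-0.0567 -0.0455] z [0.1103 0.1179]
```

Both views agree: the pad centre is at about (0.5055, 0.005, 0.078) and the gauge's +y points at about 65.2°. The inner yellow hole lies about 58 mm from the nose. The tool's y axis is already almost along the gauge (66.1°).

My plan is to shut the fingers and press the pad near its outer edge. Then I drag about 20 mm, lift clear of the pad, and push the plate's inner face until the nose pops up.

Emit:
send_rows --pt "0 0 0.016 -23.4 -26.4 0 0" --pt "0 0 0 -23.4 -26.4 0 0" --pt "0 0 0 -23.4 -26.4 0 0" --pt "0 0 0 -23.4 -26.4 0 0" --pt "0 0 0 -23.4 -26.4 0 0" --pt "0 0 0 -23.4 -26.4 0 0" --pt "0 0 0 -23.4 -26.4 0 0" --pt "0 0 0 -23.4 -26.4 0 0"

```text
time_s: 0.82
tcp_pos: [0.3755, 0.391, 0.2502]
eef_rot: [-0.0, 0.215, 0.977, -0.0]
wrist_force: [1.3, -0.1, 0.6]
width: -0.0003
grasp_force: 0.0
```

Emit:
send_rows --pt "0 0 0 -23.4 -26.4 0 0" --pt "0 0 0 -23.4 -26.4 0 0" --pt "0 0 0 -23.4 -26.4 0 0" --pt "0 0 0 -23.4 -26.4 0 0" --pt "0 0 0 -23.4 -26.4 0 0" --pt "0 0 0 -23.4 -26.4 0 0" --pt "0 0 0 -23.4 -26.4 0 0" --pt "0 0 0 -23.4 -26.4 0 0"

```text
time_s: 1.48
tcp_pos: [0.4568, 0.1209, 0.2504]
eef_rot: [0.0, 0.215, 0.977, 0.0]
wrist_force: [0.7, 0.7, -0.5]
width: -0.0
grasp_force: 0.0
```

Emit:
send_rows --pt "0 0 0 -23.4 -26.4 0 0" --pt "0 0 0 -23.4 -26.4 0 0" --pt "0 0 0 -15 -15 0 0" --pt "0 0 0 0 0 0 0" --pt "0 0 0 0 0 0 0"

```text
time_s: 1.9
tcp_pos: [0.4846, 0.0338, 0.2502]
eef_rot: [-0.0, 0.216, 0.976, -0.0]
wrist_force: [-0.1, 1.1, -0.1]
width: 0.0001
grasp_force: 0.0
```

```bash
cat >> h.py <<'E'
def wrist():
    from workcell import env,grab_frame
    from scipy.spatial.transform import Rotation as Ro
    s=env.observe();f=grab_frame("wrist");q=s["eef_rot"]
    Rt=Ro.from_quat([q[1],q[2],q[3],q[0]]).as_matrix();T=f["tool_from_camera"]
    c,u,v=pts(f,f["depth"]>0)
    tool=c@T[:3,:3].T+T[:3,3]
    return s,f,tool@Rt.T+s["tcp_pos"],u,v
E
python3 - <<'E'
from h import *
s,f,w,u,v=wrist();print(s["tcp_pos"],s["wrist_force"])
cv2.imwrite("pics/w1.png",f["frame"][...,::-1])
e=np.array([np.cos(np.radians(65.1)),np.sin(np.radians(65.1))]);p0=np.array([.5055,.005])
q=w[:,:2]-p0;y=q@e;x=q@[e[1],-e[0]]
hsv=cv2.cvtColor(f["frame"],cv2.COLOR_RGB2HSV)[v,u].astype(int)
red=((hsv[:,0]<4)|(hsv[:,0]>174))&(hsv[:,1]>200)&(hsv[:,2]>120)
for nm,m in [("sleeve",(y>.2)&(y<.3)&(abs(w[:,2]-.066)<.008)),("pad",red&(w[:,2]>.07)&(w[:,2]<.085)),("plate",(w[:,2]>.095)&(w[:,2]<.125)&(y<-.02))]:
    m=m&(abs(x)<.06)
    if m.sum()>5: print(nm,m.sum(),"x",np.percentile(x[m],[2,98]).round(4),"y",np.percentile(y[m],[2,98]).round(4),"z",np.percentile(w[m,2],[5,50,95]).round(4))
E
```

```text
[0.48456225 0.03381368 0.25024468] [-0.13575368  1.14847878 -0.09125348]
sleeve 4812 x [-0.0278  0.0269] y [0.2021 0.2982] z [0.0597 0.065  0.0662]
pad 1141 x [-0.0195  0.012 ] y [-0.0227  0.0179] z [0.0743 0.077  0.0783]
plate 1172 x [-0.0378  0.029 ] y [-0.0527 -0.0431] z [0.0984 0.1164 0.1178]
```

View pics/w1.png

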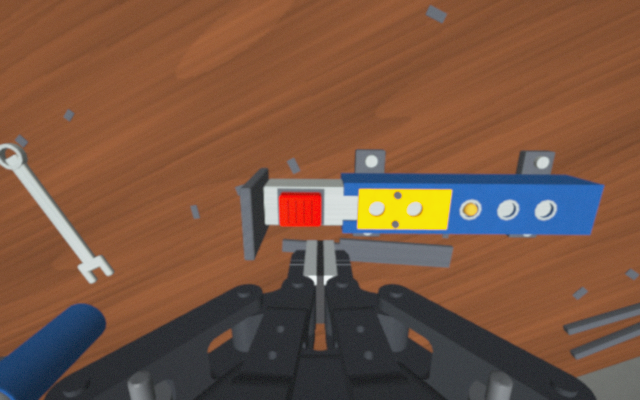

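The wrist picture shows the pad at (300,209), the yellow holes at (376,209) and (414,209), and the nose at (470,209). That puts the draw at about 59 mm. Since the fingers' linkage flares along tool y, I'll turn the tool a quarter so the narrow side faces the plate. First I'll check the joints.

```bash
python3 -c "
from workcell import env
print(env.observe()['joint_pos'])"
```

```text
[-0.30505538  0.29535954  0.17227868  2.14254621 -0.07737743  0.70977522
  1.05604449]
```

Emit:
send_rows --pt "0 0 0.118 0 0 0 0" --pt "0 0 0.118 0 0 0 0" --pt "0 0 0.118 0 0 0 0" --pt "0 0 0.118 0 0 0 0" --pt "0 0 0.118 0 0 0 0" --pt "0 0 0.118 0 0 0 0" --pt "0 0 0.118 0 0 0 0"

```text
time_s: 2.53
tcp_pos: [0.4838, 0.0375, 0.2501]
eef_rot: [-0.001, 0.589, 0.808, 0.0]
wrist_force: [0.2, -0.1, -0.4]
width: 0.0001
grasp_force: 0.0
```

Emit:
send_rows --pt "0 0 0.118 0 0 0 0" --pt "0 0 0.118 0 0 0 0" --pt "0 0 0.118 0 0 0 0" --pt "0 0 0.118 0 0 0 0" --pt "0 0 0.118 0 0 0 0" --pt "0 0 0.118 0 0 0 0" --pt "0 0 0.046 0 0 0 0" --pt "0 0 0 0 0 0 0"

```text
time_s: 3.2
tcp_pos: [0.4838, 0.0375, 0.25]
eef_rot: [-0.0, 0.844, 0.536, -0.0]
wrist_force: [-0.7, 0.3, 0.4]
width: 0.0001
grasp_force: 0.0
```

Emit:
send_rows --pt "0 0 0 -14 9.5 0 0" --pt "0 0 0 -14 9.5 0 0" --pt "0 0 0 -14 9.7 0 0" --pt "0 0 0 0 0 20 0" --pt "0 0 0 0 0 30 0" --pt "0 0 0 0 0 30 0" --pt "0 0 0 0 0 30 0" --pt "0 0 0 0 0 10 0"

```text
time_s: 3.87
tcp_pos: [0.4901, -0.0133, 0.1272]
eef_rot: [-0.002, 0.844, 0.536, -0.002]
wrist_force: [-0.4, -0.2, 0.4]
width: 0.0
grasp_force: 0.0
```

```bash
python3 - <<'E'
from h import *
s,f,w,u,v=wrist();print(s["tcp_pos"],s["eef_rot"],s["wrist_force"],s["joint_pos"])
from workcell import grab_frame
g=grab_frame("scene")
a=cv2.resize(f["frame"][100:400,170:470,::-1],(500,500));b=cv2.resize(g["frame"][130:290,340:500,::-1],(500,500))[:,:300]
cv2.imwrite("pics/m2.png",np.hstack([a,b]))
E
```

```text
[ 0.49013619 -0.01332965  0.12716022] [-0.00199818  0.84390763  0.53647962 -0.00235179] [-0.41315633 -0.18140712  0.42372391] [-0.35830323  0.53784309  0.39726504  2.23114957 -0.4678795   0.45724702
 -0.02381214]
```

View pics/m2.png

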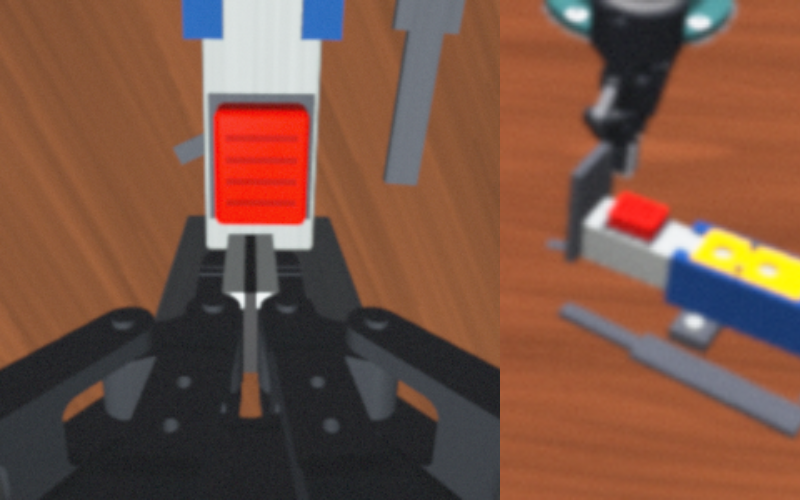

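The picture shows the closed fingertips at (251,250), on the plate's side of the pad and about 4 mm to the left of its middle line at (262,165). I'll shift by that amount and descend close to the pad.

Emit:
send_rows --pt "0 0 0 -1 3.8 0 0" --pt "0 0 0 0 0 8 0" --pt "0 0 0 0 0 8 0" --pt "0 0 0 0 0 6 0" --pt "0 0 0 0 0 3 0" --pt "0 0 0 0 0 0 0"

```text
time_s: 4.47
tcp_pos: [0.495, -0.0175, 0.1048]
eef_rot: [-0.0, 0.845, 0.535, -0.0]
wrist_force: [0.8, -0.3, -0.0]
width: 0.0002
grasp_force: 0.0
```

Emit:
send_rows --pt "0 0 0 0 0 1 0" --pt "0 0 0 0 0 1 0" --pt "0 0 0 0 0 1 0" --pt "0 0 0 0 0 0 0"

```text
time_s: 4.8
tcp_pos: [0.4955, -0.0176, 0.1023]
eef_rot: [0.0, 0.845, 0.535, 0.0]
wrist_force: [-0.4, -0.3, 0.1]
width: 0.0001
grasp_force: 0.0
```

Emit:
send_rows --pt "0 0 0 0 0 1 0" --pt "0 0 0 0 0 1 0" --pt "0 0 0 0 0 1 0" --pt "0 0 0 0 0 0 0"

```text
time_s: 5.13
tcp_pos: [0.4954, -0.0176, 0.0992]
eef_rot: [-0.0, 0.845, 0.535, -0.0]
wrist_force: [0.4, 0.7, 0.0]
width: 0.0001
grasp_force: 0.0
```

Emit:
send_rows --pt "0 0 0 0 -1.5 1 0" --pt "0 0 0 0 0 1 0" --pt "0 0 0 0 0 1 0" --pt "0 0 0 0 0 0 0"

```text
time_s: 5.47
tcp_pos: [0.4938, -0.0169, 0.0963]
eef_rot: [-0.0, 0.845, 0.535, -0.0]
wrist_force: [-0.7, -0.9, 3.8]
width: 0.0
grasp_force: 1.7
```

Emit:
send_rows --pt "0 0 0 0 0 1 0" --pt "0 0 0 0 0 1 0" --pt "0 0 0 0 0 1 0" --pt "0 0 0 0 0 0 0"

```text
time_s: 5.8
tcp_pos: [0.4938, -0.0169, 0.0932]
eef_rot: [-0.0, 0.845, 0.535, -0.0]
wrist_force: [-2.1, 0.2, 3.9]
width: -0.0003
grasp_force: 2.1
```

The tips touched the pad at about TCP z 0.097, as expected. I'll press on to about 12 mm.

Emit:
send_rows --pt "0 0 0 0 0 1.5 0" --pt "0 0 0 0 0 1.5 0" --pt "0 0 0 0 0 1.5 0" --pt "0 0 0 0 0 1.5 0" --pt "0 0 0 0 0 0 0"

```text
time_s: 6.22
tcp_pos: [0.4938, -0.0168, 0.0871]
eef_rot: [-0.0, 0.845, 0.535, -0.0]
wrist_force: [-2.0, 0.5, 5.9]
width: -0.0001
grasp_force: 2.9
```

Emit:
send_rows --pt "0 0 0 0 0 1 0" --pt "0 0 0 0 0 1 0" --pt "0 0 0 0 0 0 0"

```text
time_s: 6.47
tcp_pos: [0.4938, -0.0169, 0.0852]
eef_rot: [-0.0, 0.845, 0.535, -0.0]
wrist_force: [-1.4, -0.2, 6.0]
width: -0.0
grasp_force: 3.1
```

Pressed about 12 mm. Now I'll draw outwards slowly along −tool x.

Emit:
send_rows --pt "0 0 0 -1.5 0 0.3 0" --pt "0 0 0 -1.5 0 0 0" --pt "0 0 0 -1.5 0 0 0" --pt "0 0 0 -1.5 0 0 0" --pt "0 0 0 0 0 0 0"

```text
time_s: 6.88
tcp_pos: [0.4917, -0.0214, 0.0851]
eef_rot: [-0.001, 0.845, 0.535, 0.0]
wrist_force: [-1.5, 2.5, 6.5]
width: -0.0001
grasp_force: 3.1
```

Emit:
send_rows --pt "0 0 0 -1 0 0 0" --pt "0 0 0 -1 0 0 0" --pt "0 0 0 -1 0 0 0" --pt "0 0 0 -1 0 0 0"

```text
time_s: 7.22
tcp_pos: [0.4902, -0.0246, 0.0851]
eef_rot: [-0.001, 0.845, 0.535, 0.001]
wrist_force: [-1.4, 2.8, 6.3]
width: -0.0
grasp_force: 3.1
```

Emit:
send_rows --pt "0 0 0 -1 0 0 0" --pt "0 0 0 -1 0 0 0" --pt "0 0 0 -1 0 0 0" --pt "0 0 0 -1 0 0 0"

```text
time_s: 7.55
tcp_pos: [0.4885, -0.0282, 0.0851]
eef_rot: [-0.001, 0.845, 0.535, 0.001]
wrist_force: [-1.2, 3.9, 6.4]
width: 0.0001
grasp_force: 3.1
```

```bash
cat > st.py <<'E'
from h import *
s,f,w,u,v=wrist()
a=np.radians(64.6);e=np.array([np.cos(a),np.sin(a)]);p0=np.array([.5024,.0042])
print("tcp",(s["tcp_pos"][:2]-p0)@e*1e3,(s["tcp_pos"][:2]-p0)@[e[1],-e[0]]*1e3,s["tcp_pos"][2],"F",s["wrist_force"].round(1))
q=w[:,:2]-p0;y=q@e;x=q@[e[1],-e[0]]
hsv=cv2.cvtColor(f["frame"],cv2.COLOR_RGB2HSV)[v,u].astype(int)
red=((hsv[:,0]<4)|(hsv[:,0]>174))&(hsv[:,1]>200)&(hsv[:,2]>120)
m=red&(abs(x)<.02)&(w[:,2]>.05)&(w[:,2]<.085)
print("pad",m.sum(),"y",np.percentile(y[m],[2,98]).round(4) if m.any() else 0,"z",np.percentile(w[m,2],[50,90]).round(4) if m.any() else 0)
from workcell import grab_frame
g=grab_frame("scene");W,U,V=world(g,g["depth"]>0);q=W[:,:2]-p0;y=q@e;x=q@[e[1],-e[0]]
m=(W[:,2]>.1)&(W[:,2]<.122)&(y<-.025)&(y>-.14)&(x>.017)&(x<.034)
print("plate y",np.percentile(y[m],[10,50,90]).round(4) if m.sum()>5 else m.sum())
hs=cv2.cvtColor(g["frame"],cv2.COLOR_RGB2HSV)[V,U].astype(int)
m=((hs[:,0]<4)|(hs[:,0]>174))&(hs[:,1]>200)&(hs[:,2]>150)&(abs(x)<.025)&(y<.04)&(y>-.12)
print("pad scene",m.sum(),"y",np.percentile(y[m],[2,98]).round(4),"z",np.percentile(W[m,2],[50,90]).round(4))
E
python3 st.py; sed 's/s,f,w,u,v=wrist()/f0=1/' /dev/null
python3 - <<'E'
import numpy as np
from h import *
g=dict(np.load("scene0.npz"));a=np.radians(64.6);e=np.array([np.cos(a),np.sin(a)]);p0=np.array([.5024,.0042])
W,U,V=world(g,g["depth"]>0);q=W[:,:2]-p0;y=q@e;x=q@[e[1],-e[0]]
m=(W[:,2]>.1)&(W[:,2]<.122)&(y<-.025)&(y>-.14)&(x>.017)&(x<.034)
print("start plate y",np.percentile(y[m],[10,50,90]).round(4))
hs=cv2.cvtColor(g["frame"],cv2.COLOR_RGB2HSV)[V,U].astype(int)
m=((hs[:,0]<4)|(hs[:,0]>174))&(hs[:,1]>200)&(hs[:,2]>150)&(abs(x)<.025)&(y<.04)&(y>-.12)
print("start pad scene",m.sum(),"y",np.percentile(y[m],[2,98]).round(4),"z",np.percentile(W[m,2],[50,90]).round(4))
E
```

```text
tcp -35.21353211363897 1.3139092069569962 0.0850778676063167 F [-1.2  3.9  6.4]
pad 3928 y [-0.0303  0.0078] z [0.0652 0.0661]
plate y [-0.0603 -0.0533 -0.0364]
pad scene 86 y [-0.0244  0.0063] z [0.0664 0.0681]
start plate y [-0.0482 -0.0417 -0.0398]
start pad scene 162 y [-0.0177  0.0217] z [0.0776 0.0799]
```

The tube is following: the pad has moved about 12 mm out and stays about 12 mm down. I'll carry on past 20 mm.

Emit:
send_rows --pt "0 0 0 -1.3 0 0 0" --pt "0 0 0 -1.3 0 0 0" --pt "0 0 0 -1.3 0 0 0" --pt "0 0 0 -1.3 0 0 0"

```text
time_s: 7.98
tcp_pos: [0.4863, -0.0329, 0.0851]
eef_rot: [-0.001, 0.845, 0.535, 0.001]
wrist_force: [-1.1, 4.0, 5.8]
width: 0.0001
grasp_force: 3.1
```

Emit:
send_rows --pt "0 0 0 -1.3 0 0 0" --pt "0 0 0 -1.3 0 0 0" --pt "0 0 0 -1.3 0 0 0" --pt "0 0 0 -1.3 0 0 0" --pt "0 0 0 0 0 0 0"

```text
time_s: 8.4
tcp_pos: [0.4838, -0.038, 0.0851]
eef_rot: [-0.001, 0.845, 0.535, 0.0]
wrist_force: [-0.4, 2.9, 6.3]
width: -0.0001
grasp_force: 3.1
```

```bash
python3 st.py
```

```text
tcp -46.049639047698115 1.2914952753612203 0.08506937870573754 F [-0.4  2.9  6.3]
pad 3985 y [-0.0411 -0.003 ] z [0.0652 0.0661]
plate y [-0.0706 -0.0634 -0.0323]
pad scene 86 y [-0.0339 -0.0037] z [0.0662 0.068 ]
```

It's drawn about 23 mm. I'll lift clear of the pad to fingertip z of about 93 mm, then close in on the plate.

Emit:
send_rows --pt "0 0 0 0.5 0 -2 0" --pt "0 0 0 0 0 -5 0" --pt "0 0 0 0 0 -7 0" --pt "0 0 0 0 0 -7 0" --pt "0 0 0 0 0 -6 0" --pt "0 0 0 0 0 0 0"

```text
time_s: 9.0
tcp_pos: [0.4848, -0.0388, 0.1133]
eef_rot: [0.001, 0.845, 0.535, 0.001]
wrist_force: [0.1, -0.2, 0.0]
width: 0.0004
grasp_force: 0.0
```

Emit:
send_rows --pt "0 0 0 -1 0 0 0" --pt "0 0 0 -1 0 0 0" --pt "0 0 0 -1 0 0 0" --pt "0 0 0 0 0 0 0"

```text
time_s: 9.33
tcp_pos: [0.4822, -0.0416, 0.1118]
eef_rot: [-0.0, 0.845, 0.535, -0.0]
wrist_force: [0.0, -0.2, -0.4]
width: -0.0001
grasp_force: 0.0
```

Emit:
send_rows --pt "0 0 0 -1 0 0 0" --pt "0 0 0 -1 0 0 0" --pt "0 0 0 -1 0 0 0" --pt "0 0 0 -1 0 0 0"

```text
time_s: 9.67
tcp_pos: [0.4808, -0.0451, 0.1119]
eef_rot: [-0.0, 0.845, 0.535, -0.0]
wrist_force: [-0.1, 0.5, -0.0]
width: 0.0001
grasp_force: 0.0
```

Emit:
send_rows --pt "0 0 0 -1 0 0 0" --pt "0 0 0 -1 0 0 0" --pt "0 0 0 -1 0 0 0" --pt "0 0 0 -1 0 0 0"

```text
time_s: 10.0
tcp_pos: [0.4801, -0.0465, 0.112]
eef_rot: [-0.001, 0.844, 0.536, 0.001]
wrist_force: [3.1, 4.8, -2.4]
width: -0.0002
grasp_force: 2.9
```

```bash
python3 st.py
```

```text
tcp -55.411962211564365 1.5980966454252303 0.11199620395870492 F [ 3.1  4.8 -2.4]
pad 3117 y [-0.0456 -0.0047] z [0.0676 0.0685]
plate y [-0.0724 -0.0661 -0.0644]
pad scene 110 y [-0.0415 -0.0048] z [0.0684 0.0701]
```

Contact with the plate is at 5–6 N and the arm is compliant there. The draw is about 25 mm, so I'll keep pushing slowly.

Emit:
send_rows --pt "0 0 0 -1 0 0 0" --pt "0 0 0 -1 0 0 0" --pt "0 0 0 -1 0 0 0" --pt "0 0 0 -1 0 0 0"

```text
time_s: 10.43
tcp_pos: [0.4781, -0.0505, 0.112]
eef_rot: [-0.001, 0.844, 0.536, 0.001]
wrist_force: [0.9, 4.9, -1.8]
width: 0.0001
grasp_force: 2.9
```

Emit:
send_rows --pt "0 0 0 -1 0 0 0" --pt "0 0 0 -1 0 0 0" --pt "0 0 0 -1 0 0 0" --pt "0 0 0 -1 0 0 0" --pt "0 0 0 -1 0 0 0" --pt "0 0 0 -1 0 0 0"

```text
time_s: 10.93
tcp_pos: [0.4756, -0.056, 0.112]
eef_rot: [-0.001, 0.844, 0.536, 0.001]
wrist_force: [1.5, 5.0, -1.5]
width: -0.0003
grasp_force: 2.9
```

```bash
python3 st.py
```

```text
tcp -65.8713965012338 1.5864398621166256 0.11198781496808136 F [ 1.5  5.  -1.5]
pad 3176 y [-0.0562 -0.0151] z [0.0676 0.0685]
plate y [-0.0839 -0.0778 -0.0749]
pad scene 108 y [-0.0525 -0.0152] z [0.0687 0.0703]
```

Emit:
send_rows --pt "0 0 0 -1 0 0 0" --pt "0 0 0 -1 0 0 0" --pt "0 0 0 -1 0 0 0" --pt "0 0 0 -1 0 0 0" --pt "0 0 0 -1 0 0 0" --pt "0 0 0 -1 0 0 0" --pt "0 0 0 -1 0 0 0" --pt "0 0 0 -1 0 0 0"

```text
time_s: 11.7
tcp_pos: [0.4719, -0.0637, 0.112]
eef_rot: [-0.0, 0.845, 0.535, 0.0]
wrist_force: [2.3, 4.7, -1.7]
width: 0.0001
grasp_force: 2.8
```

Emit:
send_rows --pt "0 0 0 -0.7 0 0 0" --pt "0 0 0 -0.7 0 0 0" --pt "0 0 0 -0.7 0 0 0" --pt "0 0 0 -0.7 0 0 0"

```text
time_s: 12.03
tcp_pos: [0.4707, -0.0662, 0.112]
eef_rot: [-0.0, 0.845, 0.535, 0.0]
wrist_force: [2.5, 5.3, -2.9]
width: 0.0
grasp_force: 2.8
```

Emit:
send_rows --pt "0 0 0 -0.7 0 0 0" --pt "0 0 0 -0.7 0 0 0" --pt "0 0 0 -0.7 0 0 0" --pt "0 0 0 -0.7 0 0 0"

```text
time_s: 12.37
tcp_pos: [0.4695, -0.0688, 0.112]
eef_rot: [-0.0, 0.845, 0.535, 0.0]
wrist_force: [1.8, 5.4, -1.9]
width: 0.0001
grasp_force: 2.7
```

```bash
python3 st.py
```

```text
tcp -80.03464480493363 1.574147980710735 0.11197211449837915 F [ 1.8  5.4 -1.9]
pad 3132 y [-0.0703 -0.0294] z [0.0676 0.0685]
plate y [-0.0968 -0.0909 -0.0892]
pad scene 106 y [-0.0647 -0.0303] z [0.0687 0.0708]
```

Emit:
send_rows --pt "0 0 0 -0.7 0 0 0" --pt "0 0 0 -0.7 0 0 0" --pt "0 0 0 -0.7 0 0 0" --pt "0 0 0 -0.7 0 0 0"

```text
time_s: 12.8
tcp_pos: [0.4677, -0.0726, 0.112]
eef_rot: [0.0, 0.845, 0.535, -0.0]
wrist_force: [0.9, 2.9, -1.9]
width: -0.0001
grasp_force: 1.2
```

Emit:
send_rows --pt "0 0 0 -0.6 0 0 0" --pt "0 0 0 -0.6 0 0 0" --pt "0 0 0 -0.6 0 0 0"

```text
time_s: 13.05
tcp_pos: [0.4666, -0.0753, 0.1121]
eef_rot: [0.0, 0.845, 0.534, -0.0]
wrist_force: [-0.2, -0.6, 0.3]
width: 0.0
grasp_force: 0.0
```

Emit:
send_rows --pt "0 0 0 -0.6 0 0 0" --pt "0 0 0 -0.6 0 0 0" --pt "0 0 0 -0.6 0 0 0"

```text
time_s: 13.3
tcp_pos: [0.4662, -0.076, 0.112]
eef_rot: [0.0, 0.845, 0.535, -0.0]
wrist_force: [0.6, 0.4, 0.8]
width: -0.0003
grasp_force: 0.0
```

```bash
python3 st.py
```

```text
tcp -87.99150833535121 1.6904093962426443 0.1120481220865793 F [0.6 0.4 0.8]
pad 3611 y [-0.0774 -0.0366] z [0.0771 0.0781]
plate y [-0.1058 -0.0984 -0.0969]
pad scene 151 y [-0.0741 -0.0353] z [0.0774 0.08  ]
```

The pad has popped up to 0.0776, the same reading as at the start. The draw is about 57 mm and the contact force is zero. I'll back off from the plate, rise and check.

Emit:
send_rows --pt "0 0 0 2 0 0 0" --pt "0 0 0 3 0 0 0" --pt "0 0 0 3 0 -3 0" --pt "0 0 0 0 0 -15 0" --pt "0 0 0 0 0 -25 0" --pt "0 0 0 0 0 -30 0" --pt "0 0 0 0 0 -30 0" --pt "0 0 0 0 0 -30 0"

```text
time_s: 14.07
tcp_pos: [0.4694, -0.068, 0.2463]
eef_rot: [-0.0, 0.845, 0.535, -0.0]
wrist_force: [0.4, -0.3, -0.1]
width: -0.0
grasp_force: 0.0
```

Emit:
send_rows --pt "0 0 0 0 0 0 0" --pt "0 0 0 0 0 0 0" --pt "0 0 0 0 0 0 0"

```text
time_s: 14.32
tcp_pos: [0.4693, -0.0677, 0.2448]
eef_rot: [-0.0, 0.845, 0.535, -0.0]
wrist_force: [0.3, 0.1, -0.3]
width: 0.0
grasp_force: 0.0
```

```bash
python3 st.py; python3 - <<'E'
from h import *
from workcell import grab_frame
f=grab_frame("wrist")["frame"];g=grab_frame("scene")["frame"]
a=cv2.resize(f[50:300,220:420,::-1],(400,500));b=cv2.resize(g[160:285,340:440,::-1],(400,500),interpolation=cv2.INTER_CUBIC)
cv2.imwrite("pics/end.png",np.hstack([a,b]))
E
```

```text
tcp -79.15917803098463 0.9843863940057268 0.24475462354906494 F [ 0.3  0.1 -0.3]
pad 1113 y [-0.0767 -0.0372] z [0.0772 0.0782]
plate y [-0.1054 -0.0987 -0.0966]
pad scene 149 y [-0.0741 -0.0363] z [0.0777 0.0798]
```

View pics/end.png

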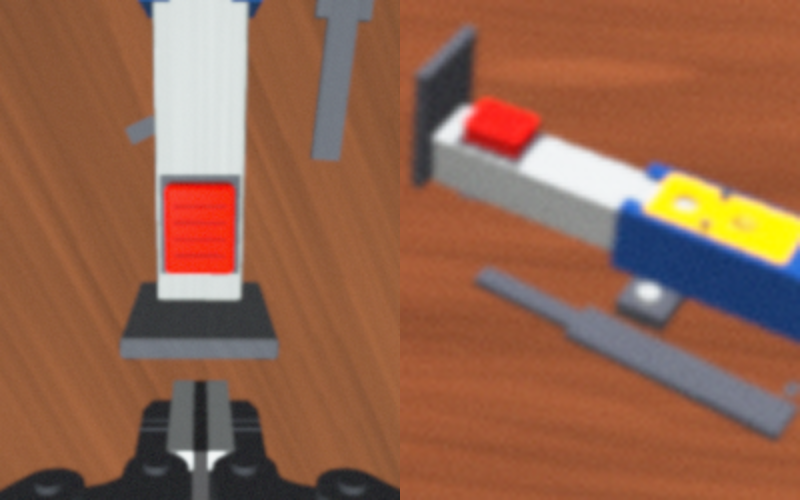

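The brass nose fills the inner yellow hole at (745,223), while the outer one at (685,205) is empty. The pad is fully up and the gripper is clear of everything, so I'll hand the job in.

```bash
python3 -c "
from workcell import env
print(env.job_done())"
```

```text
the job is handed in; nothing more can be done
None
```

I handed the job in with the stop drawn out about 57 mm, the nose up in the inner hole of the yellow index plate, the pad fully up and the gripper clear of everything; no verdict was returned.

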